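Clamp the rinse pump's outlet seal

TASK

Take the worm-drive band clamp with the blue key, slide it over the barbed brass stub of the green rinse pump, past the spring barb and fully home against the steel shoulder, pushing gently. Then, with the band home, turn its blue key clockwise until the band is clearly snug on the black rubber seal, without over-tightening and crushing the seal, and let go. Leave the other things on the table where they are.

Things in the scene. Friction and masses are not known exactly. Their poses are not given: they have to be found in the camera images.
- clamp_grip (a point): Grasp centre of the steel band clamp (about 0.2 kg), which stands on its foot; 36 mm above the foot's underside, midway between two upright dark flats 66 mm apart (28 mm wide, from 20 mm below to 16 mm above this point): screw housing at +y, lug at -y. x along the bore, z up. Take it from above with jaws closing along y, the key between the fingers; its top is 40 mm above this point.
- clamp_bore (a point): Centre of the band's bore: inner diameter 34 mm, outer 42 mm, band 28 mm wide along x (the bore's axis). It lies 30 mm above the underside of the clamp's flat foot (34 mm along x, 44 mm along y, 6 mm thick), and 5 mm towards -y and 6 mm below clamp_grip. Same axes as clamp_grip. Fit it with its x along the stub's x: key on the pump's +y side.
- key: Clamp key, origin at the centre of its blue blade: 24 mm long (x), 5 mm thick (y), 18 mm high, 23 mm to the +y side of the bore's axis, 37 mm above it, 16 mm over the band's top. Turns about the upright axis through its origin; clockwise from above tightens. At the start the blade lies within 35 degrees of the bore; 0.4 to 1.7 rad of turning bring it to bear on the seal. It stays where it is left.
- seal: Face of the black rubber seal on the stub's root, 24 by 7 mm, on the pump's +y side, 16.5 mm from the stub's axis; springy. The screw's foot presses on it. Felt at the key, stopping between small turns: under 0.08 N m running free, 0.15 to 0.22 N m when snug (20 to 50 N on the seal), some 0.5 rad after first bearing; about 1 rad after it, near 0.25 N m (70 N), the seal is crushed.
- pump: Green rinse pump, fixed. Origin on the table under the shoulder's face; x from the stub into the pump, z up. Stub axis level, 85 mm up. Steel shoulder disc 40 mm across, 8 mm thick; behind it a neck 35 mm across; housing 110 by 120 mm, top 100 mm up, from 50 to 160 mm behind the shoulder's face; on it a dark motor cap 84 mm across, top 150 mm up, centred 125 mm behind the face.
- stub_seat (a point): Where the bore's centre lies on the stub's axis when the band is home, 14 mm in front of the shoulder's face; let go, the band hangs about 1 mm lower. x along the stub into the pump, z up. Stub 32.4 mm across here. A spring barb on the stub's top, 34 mm in front of the face, stands 3 mm proud; the band presses it down with a push of 4 to 10 N and it springs up behind.
- stub_end (a point): Free end of the stub, on its axis, 66 mm in front of the shoulder's face; 23 mm in diameter there, widening over barbs to 31.6 mm and at the seal to 32.4 mm.
- flask: Steel drinking flask with a blue cap, 68 mm in diameter, 220 mm high, standing; origin under its base. Leave alone.
- tub: Lime green open tub, 96 mm in diameter, 50 mm high; origin under its base. Leave alone.
- tub_lid: Lime green lid lying flat, 100 mm in diameter, 13 mm high; origin underneath. Leave alone.
- spare_band: Small plain steel band, 34 mm in diameter, 12 mm high, too small for the stub; origin underneath. Leave alone.
- scissors: Black handled scissors, 150 mm long, 6 mm high, lying flat; origin at the pivot, blades to +x. Leave alone.
- screwdriver: Orange handled screwdriver, 200 mm long, lying; origin underneath its middle. Leave alone.
- brass_plug: Brass plug, 32 mm in diameter, 34 mm high, standing; origin underneath. Leave alone.
Mind the look-alikes: they are no part of the job. There is more than one size of the part that bears clamp_grip; the job needs the smallest.

How it is judged:
By the outcome, as a careful person would: the job done as asked, in the order asked, and still so for the second after the job is handed in, with the robot touching nothing.
It also fails if it takes over 70 s, if anything falls off the work surface, if the arm or the gripper's body presses on something with over 40 N, if the wrist force passes 120 N, or if a joint passes its speed limit or range.

ROBOT

A 6-joint arm with a two-finger parallel gripper is mounted at the origin on the work surface. World frame = base frame: x ahead of the robot, y to its left, z up, the work surface at z = 0. Lengths are in mm, angles in rad, forces in N, time in s.
With the tool pointing down it reaches from about 275 to 1000 mm from the base axis. Payload 8.4 kg.
Tool frame: the origin (TCP) lies midway between the tips of the shut fingers; the grasp point (between the pads) lies 19 mm behind it; z points along the fingers, y is the line along which they close (so a half turn about z gives the same grasp; the last joint's range is limited). The gripper opens to 85 mm and grips with 20 to 120 N. Pads are 22 mm wide; open, the fingers measure 114 mm over their backs; the gripper's body (76 mm by 85 mm) begins 54 mm behind the grasp point. The pads swing forward as they close: fully open they stand 13 mm farther back than shut.
Start: joints at [1.217, 0.353, 1.633, -0, 1.155, -0.002], TCP at [215.366, 586.724, 231.281] pointing down, gripper open.
Joint ranges: [-2.63, 2.63], [-0.92, 2.1], [0.06, 2.66], [-1.3, 4.44], [0, 2.69], [-3.02, 3.02]. Speed limits (rad/s): [2.22, 2.22, 2.79, 3.14, 3.14, 3.14].

INTERFACE

Orientations are given as [roll, pitch, yaw] about the fixed x, y, z axes, in that order (R = Rz(yaw) Ry(pitch) Rx(roll)).
In Python, from rig import r gives the robot as it stands.
- The arm moves only by the shell command python3 -m inch 'ROWS' [OPENING] [FORCE]. ROWS is JSON, a list that holds one entry, the list of rows, each a list of 6 numbers: the shift along the tool's x, y, z scaled (see below), then the turn, a rotation vector about the tool's x, y, z scaled (see below). In form: [[[tx, ty, tz, wx, wy, wz], ...]]. A call has 1 to 8 rows; each row is the pose to reach, as a shift and turn from the pose commanded when the call began, along the tool's axes at that moment, turning the shorter way round; what a row does not reach only later rows make up. The controller multiplies each number of a shift by 20 cm and each number of a turn by pi rad. A row lasts 1/12 s, in which the tool goes at most 41.7 mm and 7.16 degrees, less where a joint would pass 70% of its speed; a pose out of reach is approached as far as the arm can. A call with a number of a shift or a turn outside -1 to 1 is refused whole. A call with a gripper value outside its range is refused whole. OPENING is the gripper's target within -1 to 1 (fully open at 1, half-way at 0, shut at -1), set as the call begins (- or left out, the last holds). The fingers move at their own pace and stop on an object; FORCE is the grip in N (left out, the last holds). Time passes only in rows, so rows that repeat a pose let the fingers close. It gives the time, the measured TCP pose, the force, the opening and the grip force at its end, in the units of the state.
- r.sense(): the state, without advancing time (a new reading comes with each control period).
- r.grab_frame(name): name is "scene" or "top" or "wrist"; returns the picture (480x640x3 uint8, red, green, blue); there is no depth.
- r.camera_info(name): a dict with "K" (3x3 intrinsics, pixels), "rvec" (rotation vector, rad) and "tvec" (3), from world to camera coordinates, as OpenCV has them; the wrist camera has in their place "mount" (4x4, takes a point from camera to tool coordinates, whose origin is the TCP and whose axes are the flange's). Camera axes: x right, y down, z forward; pixel columns grow to the right and rows downward; lengths in mm; the calibration is good to about 2 mm. A picture is of the moment at which its call begins: read the wrist's pose just before it. camera_info takes no time and is no camera call.
- r.sign_off(): hands the job in; it is judged then, once.
The state is a dict: "clock": time; "qpos": joint angles; "qvel": joint speeds; "joint_efforts": joint torques, N m; "eef_pos": TCP position; "tcp_rot": TCP orientation; "contact_force": force on the tool from outside, world axes, zero at the start; "wrist_torque": the same for the moment, N m; "opening": opening from 0.0 (shut) to 1.0 (fully open); "grasp_force": force on a finger pad.
Only numpy, scipy, OpenCV 4.12 (cv2) and the standard library are available. Lean on these libraries where they do the work, as an engineer would, in place of code of your own. Each camera call takes 0.05 s, during which the arm holds its last target. There are 200 camera calls.

## Working session

There is one attempt and no reset: what is moved stays moved. The work goes in short steps, Python scripts to look and compute and a shell command to move; the robot and the scene stay as the last step left them, time stands still between calls to the robot, and variables do not carry over. Pictures are saved under pics/ and viewed, at most 10 in all, crops included, and the job is handed in when it is done.

```bash
mkdir -p pics; ls
python3 - <<'E'
from rig import r
import cv2,numpy as np
for n in("scene","top"):
    cv2.imwrite(f"pics/{n}0.png",r.grab_frame(n)[:,:,::-1])
    c=r.camera_info(n);print(n,{k:np.round(np.array(v),3).tolist() for k,v in c.items()})
print(r.camera_info("wrist"))
print(r.sense())
E
```

```text
pics
scene {'K': [[488.433, 0.0, 325.76], [0.0, 488.433, 240.079], [0.0, 0.0, 1.0]], 'rvec': [1.97, 1.777, -0.545], 'tvec': [-46.669, -356.224, 1430.287]}
top {'K': [[512.872, 0.0, 313.795], [0.0, 512.872, 239.751], [0.0, 0.0, 1.0]], 'rvec': [2.154, -2.133, 0.235], 'tvec': [-44.002, 505.123, 1031.588]}
{'K': array([[413.76817413,   0.        , 318.43061268],
       [  0.        , 413.76817413, 240.4176391 ],
       [  0.        ,   0.        ,   1.        ]]), 'mount': array([[-5.97808475e-05, -9.52852513e-01, -3.03433823e-01,
         7.62790219e+01],
       [ 9.99999981e-01, -1.13672022e-04,  1.59942041e-04,
        -1.35694775e-01],
       [-1.86893112e-04, -3.03433808e-01,  9.52852501e-01,
        -1.42413583e+02],
       [ 0.00000000e+00,  0.00000000e+00,  0.00000000e+00,
         1.00000000e+00]])}
{'clock': 0.1, 'qpos': array([ 1.21660036e+00,  3.53586997e-01,  1.63403385e+00, -2.05133463e-05,
        1.15519288e+00, -2.41790749e-03]), 'qvel': array([-0.00142302, -0.00079715, -0.00315706, -0.00011227, -0.00188746,
       -0.00046936]), 'joint_efforts': array([-1.69370836e-03, -6.06351972e+01, -3.42814744e+01, -1.07444362e-04,
        4.00351521e-03, -1.61042294e-05]), 'eef_pos': array([215.22901596, 586.33525538, 230.64277297]), 'tcp_rot': array([-3.14037153e+00,  1.58044711e-05,  2.78982289e+00]), 'contact_force': array([-0.26753034,  0.73605895, -0.02327929]), 'wrist_torque': array([-0.00397111,  0.04622339, -0.02708255]), 'grasp_force': 0.0, 'opening': 0.9998668453904184}
```

View pics/scene0.png

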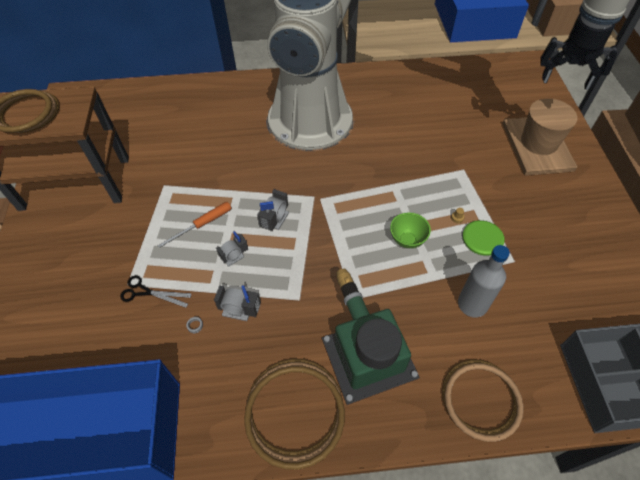

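View pics/top0.png

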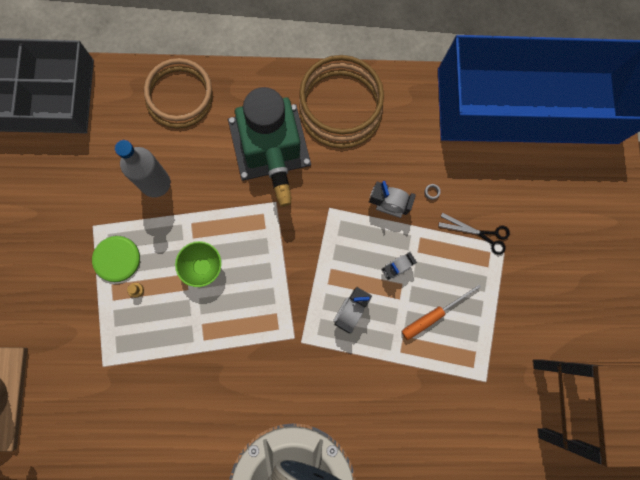

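Both views agree. The pump's stub points back towards the robot (top: tip at about 283,200). There are three clamps, at top (392,199), (400,265) and (352,310). The smallest is (400,265), which is (233,248) in the scene view. Next I'll enlarge the clamp and the stub in both views.

```bash
cat > h.py <<'E'
import numpy as np,cv2
from rig import r
from scipy.spatial.transform import Rotation as Ro
def ray(n,uv,pose=None):
    c=r.camera_info(n);d=np.linalg.inv(c["K"])@np.array([*uv,1.])
    if n=="wrist":
        s=pose or r.sense();T=np.array(c["mount"]);R=Ro.from_euler("xyz",s["tcp_rot"]).as_matrix()
        return R@T[:3,3]+s["eef_pos"],R@T[:3,:3]@d
    R=cv2.Rodrigues(np.array(c["rvec"]))[0];return -R.T@np.array(c["tvec"]).ravel(),R.T@d
def plane(n,uv,z,pose=None):
    o,d=ray(n,uv,pose);return o+d*(z-o[2])/d[2]
def tri(*rays):
    A=np.zeros((3,3));b=np.zeros(3)
    for o,d in rays:
        d=d/np.linalg.norm(d);P=np.eye(3)-np.outer(d,d);A+=P;b+=P@o
    p=np.linalg.solve(A,b);return p,[float(np.linalg.norm(np.cross(p-o,d/np.linalg.norm(d)))) for o,d in rays]
def proj(n,p,pose=None):
    c=r.camera_info(n)
    if n=="wrist":
        s=pose or r.sense();T=np.array(c["mount"]);R=Ro.from_euler("xyz",s["tcp_rot"]).as_matrix()
        q=T[:3,:3].T@(R.T@(np.array(p)-s["eef_pos"])-T[:3,3])
    else: q=cv2.Rodrigues(np.array(c["rvec"]))[0]@np.array(p)+np.array(c["tvec"]).ravel()
    q=c["K"]@q;return q[:2]/q[2]
E
python3 - <<'E'
import cv2,numpy as np
t=cv2.imread("pics/top0.png");s=cv2.imread("pics/scene0.png")
def z(im,x,y,w,h,k): return cv2.resize(im[y:y+h,x:x+w],None,fx=k,fy=k,interpolation=cv2.INTER_CUBIC)
a=np.hstack([z(t,375,240,50,50,8),z(s,210,225,50,50,8)])
b=np.hstack([z(t,225,80,100,50*2-25+50,4)[:200*2-200+300],z(s,315,260,100,125,4)[:500]])
cv2.imwrite("pics/z1.png",np.vstack([a[:400]]));cv2.imwrite("pics/z2.png",b)
from h import *
for n,uv in(("top",(400,265)),("scene",(233,248))): print(plane(n,uv,40))
for uv in((283,200),(275,165)): print(plane("top",uv,85))
E
```

```text
[ 455.02273938 -221.69803084   40.        ]
[ 457.99760528 -215.67076431   40.        ]
[580.53838605  26.1173633   85.        ]
[655.17885955  43.98052574  85.        ]
```

View pics/z1.png

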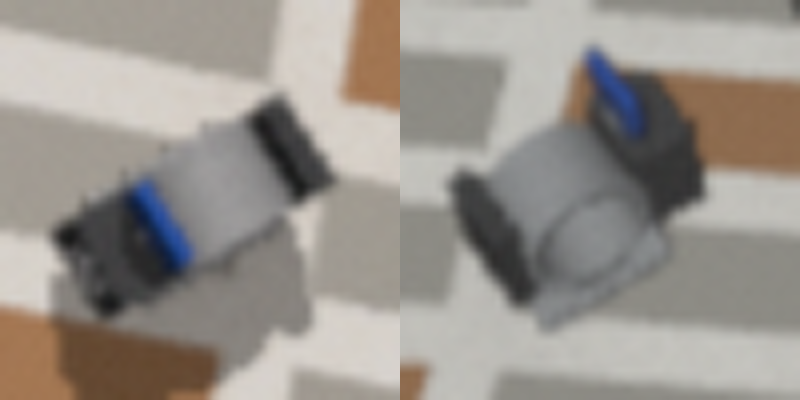

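View pics/z2.png

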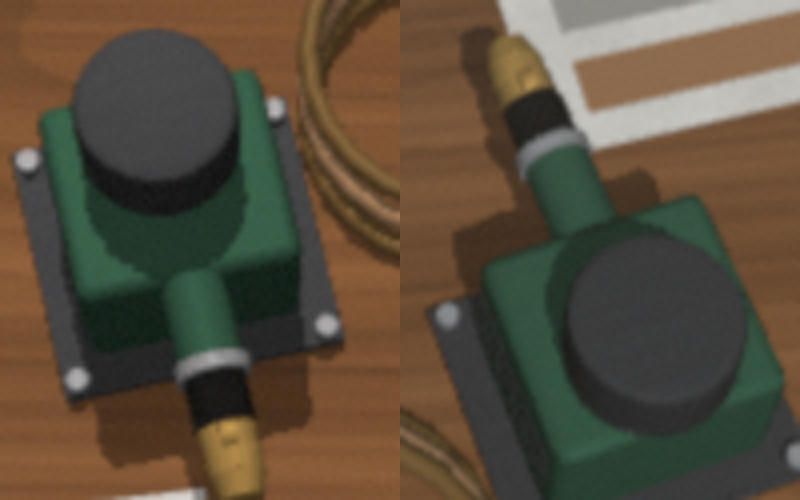

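The enlarged views show the clamp's housing and blue key to the left and its lug to the right, giving a yaw of roughly 30°. The stub runs at about 13°, with its key side on the left. I'll fly the wrist camera over the clamp.

```bash
cat >> h.py <<'E'
def go(p,yaw=None,tilt=None):
    s=r.sense();R=Ro.from_euler("xyz",s["tcp_rot"])
    print("unit shift",np.round(R.inv().apply(np.array(p,float)-s["eef_pos"])/200,4))
    if yaw is not None:
        print("unit turn",np.round((R.inv()*Ro.from_euler("xyz",[np.pi,0,yaw])).as_rotvec()/np.pi,4))
E
python3 - <<'E'
from h import *
P=lambda x,y:(375+x/8,240+y/8)
a=plane("top",P(290,147),52);b=plane("top",P(115,245),52);print(a,b,np.degrees(np.arctan2(*(b-a)[1::-1]))-90)
print(tri(ray("top",P(163,222)),ray("scene",(210+215/8,225+95/8))))
Q=lambda x,y:(225+x/4,80+y/4)
for q in((212,360),(230,462)):print(plane("top",Q(*q),85))
go([456,-219,185],3.67)
E
```

```text
[ 467.65298478 -243.26039305   52.        ] [ 441.34880109 -196.64275749   52.        ] 29.43403470605749
(array([ 445.70826993, -204.57204022,   66.3724883 ]), [1.8853706262525556, 1.8853706262526206])
[644.477388    37.56183206  85.        ]
[590.05246757  27.30612661  85.        ]
unit shift [-2.5176 -3.365   0.2324]
unit turn [-4.000e-04 -2.000e-04 -2.802e-01]
```

```bash
A='[[[-0.75,-1,0,0,0,0],[-0.75,-1,0,0,0,0],[-0.75,-1,0,0,0,0],[-0.75,-1,0,0,0,0],[-0.75,-1,0,0,0,0],[-0.75,-1,0,0,0,0],[-0.75,-1,0,0,0,0]]]'
python3 -m inch '[[[-0.75,-1,0,0,0,0],[-0.75,-1,0,0,0,0],[-0.75,-1,0,0,0,0],[-0.75,-1,0,0,0,0],[-0.75,-1,0,0,0,0],[-0.75,-1,0,0,0,0],[-0.75,-1,0,0,0,0]]]' 1
python3 -m inch '[[[-0.75,-1,0,0,0,0],[-0.75,-1,0,0,0,0],[-0.75,-1,0,0,0,0],[-0.75,-1,0,0,0,0],[-0.75,-1,0,0,0,0],[-0.75,-1,0,0,0,0],[-0.75,-1,0,0,0,0]]]'
python3 -m inch '[[[-0.75,-1,0,0,0,0],[-0.75,-1,0,0,0,0],[-0.75,-1,0,0,0,0],[-0.75,-1,0,0,0,0],[-0.75,-1,0,0,0,0],[-0.75,-1,0,0,0,0],[-0.75,-1,0,0,0,0]]]'
python3 -c "
from h import *
go([456,-219,185],3.67)"
```

```text
clock: 0.68
eef_pos: [287.5, 341.0, 230.6]
tcp_rot: [-3.137, 0.001, 2.787]
contact_force: [0.2, 0.1, 0.5]
opening: 1.002
grasp_force: 0.0
clock: 1.27
eef_pos: [360.4, 101.7, 231.3]
tcp_rot: [-3.14, 0.001, 2.783]
contact_force: [-0.3, 0.2, -0.1]
opening: 0.998
grasp_force: 0.0
clock: 1.85
eef_pos: [433.2, -137.3, 231.5]
tcp_rot: [-3.14, 0.003, 2.786]
contact_force: [0.2, 2.0, 0.8]
opening: 1.0
grasp_force: 0.0
unit shift [-0.2485 -0.3429  0.234 ]
unit turn [-0.0009  0.0006 -0.2814]
```

```bash
python3 -m inch '[[[-0.25,-0.34,0.235,0,0,-0.28],[-0.25,-0.34,0.235,0,0,-0.28],[-0.25,-0.34,0.235,0,0,-0.28],[-0.25,-0.34,0.235,0,0,-0.28],[-0.25,-0.34,0.235,0,0,-0.28],[-0.25,-0.34,0.235,0,0,-0.28],[-0.25,-0.34,0.235,0,0,-0.28],[-0.25,-0.34,0.235,0,0,-0.28]]]'
python3 -m inch '[[[0,0,0,0,0,0],[0,0,0,0,0,0]]]'
python3 - <<'E'
from h import *
s=r.sense();f=r.grab_frame("wrist")[:,:,::-1];cv2.imwrite("pics/w1.png",f)
import pickle;pickle.dump(s,open("w1.pkl","wb"))
print(s["eef_pos"],s["tcp_rot"],s["qpos"])
E
```

```text
clock: 2.52
eef_pos: [454.5, -212.3, 184.0]
tcp_rot: [3.141, -0.0, -2.608]
contact_force: [-0.2, -0.5, -0.3]
opening: 0.999
grasp_force: 0.0
clock: 2.68
eef_pos: [454.6, -212.4, 184.2]
tcp_rot: [3.141, -0.0, -2.618]
contact_force: [0.7, -0.1, 0.0]
opening: 0.995
grasp_force: 0.0
[ 454.57473837 -212.36090657  184.17407818] [ 3.14134266e+00 -1.34948477e-04 -2.61751186e+00] [-4.40046665e-01  2.16795465e-01  1.93953654e+00  3.79848642e-05
  9.85542973e-01 -2.53494475e+00]
```

View pics/w1.png

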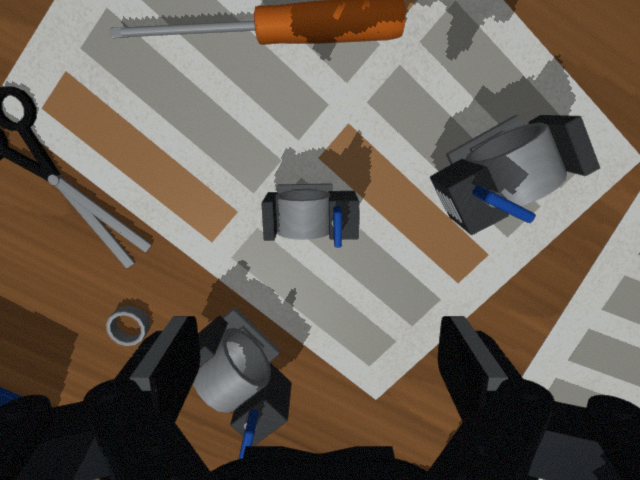

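The wrist view has the clamp at about (310,215), nearly square to the tool. Its lug is at (268,217), its housing at (344,215) and its key at (338,228). The two larger clamps are at (245,375) and (515,170). I'll measure the flats with masks.

Run:
```python
from h import *
import pickle;s=pickle.load(open("w1.pkl","rb"))
f=cv2.imread("pics/w1.png").astype(int);g=f.max(2)
m=np.zeros(g.shape,np.uint8);m[180:255,255:368]=(g<75)[180:255,255:368]
n,l,st,c=cv2.connectedComponentsWithStats(m)
for i in range(1,n):
    if st[i,4]>40:
        ys,xs=np.where(l==i);print(st[i],c[i],np.round(cv2.boxPoints(cv2.minAreaRect(np.c_[xs,ys].astype(np.float32))),1).tolist())
b=(f[:,:,0]>f[:,:,2]+50);ys,xs=np.where(b[180:260,300:368]);print("blue",xs.mean()+300,ys.mean()+180,cv2.fitLine(np.c_[xs,ys].astype(np.float32),2,0,.01,.01).ravel(), ys.min()+180,ys.max()+180)
for y in range(186,250,4): print(y,' '.join('%3d'%v for v in g[y,258:366:2]))
```

```text
[ 262  188   97   52 2189] [315.25262677 211.15806304] [[261.79998779296875, 188.5], [357.8999938964844, 187.3000030517578], [358.5, 238.0], [262.3999938964844, 239.10000610351562]]
blue 337.4765100671141 227.64093959731542 [1.6615059e-02 9.9986196e-01 3.7476509e+01 4.7640938e+01] 207 247
186 145 183 182 178 182 179 175 176 167  88  80  77  81  81  82  82  82  76  87  80  81  83  82  86  84  82  83  85  84  82  82  85  82  82  81  84  85  85 112 116 118 116 114 112 111 108  85  87  82  83  82  83  83  84
190 182 183 183 185 187 178 181 182 174 111  79  82  83  78  77  78  70  68  63  64  64  64  68  70  73  70  71  67  62  68  66  71  73  79  82  78  76  83 105 101 102  88  86  86  85  90  86  85  69  85  84  84  84  86
194 178 176 182 178 101  14  27  21  25  43  58  56  62  61  65  72  69  73  75  78  82  79  83  83  83  82  79  81  80  75  75  72  67  61  55  54  30  21  25  23  17  22  28  21  26  24  17  26  23  79 102  86  85  87
198 183 182 179  73  24  24  19  17  28  58  65  64  57  57  63  66  72  69  77  78  78  79  82  84  81  78  76  78  77  73  63  64  65  73  82  65  2
[... 2009 characters left out ...]
  61  61  58  58  60  61  73 137 136 138
238 146 147 140  62  60  58  61  55  73 181 187 184 176 173 176 157 150 143 142 139 142 142 142 142 138 133 126 124 120 129 135 141 140 144 144 137  66  63  94 156 149 127  66  65  66  67  70  66  62  64  93 140 139 137
242 152 147 147 147 148 146 146 148 149 175 181 186 188 186 183 183 185 185 183 185 187 184 184 186 185 184 178 153 143 145 144 143 140 141 140 145 138 142  99 155 151 130 135 141 140 141 137 137 138 138 139 137 137 138
246 148 149 149 148 148 149 145 148 149 147 148 167 182 189 184 182 183 183 183 187 185 188 187 186 182 184 184 183 183 165 142 143 142 142 143 144 140 142 114 152 150 130 133 142 139 143 137 141 140 138 138 142 138 141
```

Run:
```python
from h import *
import pickle;s=pickle.load(open("w1.pkl","rb"))
p=[plane("wrist",q,52,s) for q in((261.8,200.5),(263.8,239.5),(359.5,200.5),(360,239.5))]
p=np.array(p);print(p.round(1))
print("flat sep",np.linalg.norm(p[0]-p[2]),np.linalg.norm(p[1]-p[3]),"wid",np.linalg.norm(p[0]-p[1]),np.linalg.norm(p[2]-p[3]))
an=lambda v:np.degrees(np.arctan2(v[1],v[0]))
print("yaws",an(p[2]-p[0])-90,an(p[3]-p[1])-90,an(p[1]-p[0]),an(p[3]-p[2]))
print("grip centre",p.mean(0))
k=[plane("wrist",q,76,s) for q in((339,207.5),(337.8,247.5))];print("key",k,np.mean(k,0),an(k[1]-k[0]))
```

```text
[[ 458.9 -255.3   52. ]
 [ 482.7 -241.3   52. ]
 [ 425.9 -198.1   52. ]
 [ 449.2 -183.3   52. ]]
flat sep 66.01829165174217 66.95488063656397 wid 27.637940328592048 27.665058058463107
yaws 30.0188654267388 30.016379626115437 30.530090707271054 32.47005501516863
grip centre [ 454.19166748 -219.50478169   52.        ]
key [array([ 432.7511026 , -211.52057127,   76.        ]), array([ 455.59317652, -198.74970979,   76.        ])] [ 444.17213956 -205.13514053   76.        ] 29.209284201993697
```

```bash
python3 -c "
from h import *
go([454.2,-219.5,12],-2.614)"
```

```text
unit shift [ 0.0194 -0.0297  0.8612]
unit turn [ 0.     -0.     -0.0009]
```

```bash
python3 -m inch '[[[0.019,-0.03,0.2,0,0,-0.001],[0.019,-0.03,0.4,0,0,-0.001],[0.019,-0.03,0.55,0,0,-0.001],[0.019,-0.03,0.68,0,0,-0.001],[0.019,-0.03,0.77,0,0,-0.001],[0.019,-0.03,0.83,0,0,-0.001],[0.019,-0.03,0.86,0,0,-0.001],[0.019,-0.03,0.86,0,0,-0.001]]]'
python3 -m inch '[[[0,0,0,0,0,0],[0,0,0,0,0,0],[0,0,0,0,0,0],[0,0,0,0,0,0],[0,0,0,0,0,0],[0,0,0,0,0,0],[0,0,0,0,0,0]]]' -1 60
python3 -m inch '[[[0,0,0,0,0,0],[0,0,0,0,0,0],[0,0,0,0,0,0]]]'
```

```text
clock: 3.4
eef_pos: [453.6, -219.4, 11.2]
tcp_rot: [3.14, -0.001, -2.612]
contact_force: [-0.2, -0.2, -0.5]
opening: 0.998
grasp_force: 0.0
clock: 3.98
eef_pos: [455.0, -220.1, 13.4]
tcp_rot: [-3.14, 0.001, -2.611]
contact_force: [0.1, 0.1, 7.7]
opening: 0.772
grasp_force: 67.5
clock: 4.23
eef_pos: [455.0, -220.1, 13.3]
tcp_rot: [-3.14, 0.001, -2.611]
contact_force: [-0.2, 1.8, 6.9]
opening: 0.769
grasp_force: 67.5
```

```bash
python3 -m inch '[[[0,0,-0.05,0,0,0],[0,0,-0.2,0,0,0],[0,0,-0.4,0,0,0],[0,0,-0.6,0,0,0],[0,0,-0.8,0,0,0],[0,0,-1,0,0,0],[0,0,-1,0,0,0]]]'
python3 -c "
from h import *
go([630,36,255],-2.923)"
```

```text
clock: 4.82
eef_pos: [457.8, -221.5, 220.7]
tcp_rot: [-3.131, 0.007, -2.611]
contact_force: [2.1, -0.7, -1.5]
opening: 0.768
grasp_force: 68.5
unit shift [-1.3953  0.6727 -0.1692]
unit turn [-0.0029  0.0026  0.0994]
```

```bash
python3 -m inch '[[[-0.2,0.1,-0.05,0,0,0],[-0.4,0.2,-0.1,0,0,0],[-0.6,0.3,-0.15,0,0,0],[-0.8,0.4,-0.2,0,0,0],[-0.96,0.48,-0.2,0,0,0],[-1,0.5,-0.2,0,0,0]]]'
python3 -m inch '[[[-0.1,0.05,0,0,0,0.03],[-0.24,0.1,0,0,0,0.06],[-0.34,0.14,0,0,0,0.09],[-0.4,0.17,0,0,0,0.1],[-0.4,0.17,0,0,0,0.1],[-0.4,0.17,0,0,0,0.1],[-0.4,0.17,0,0,0,0.1]]]'
python3 -m inch '[[[0,0,0,0,0,0],[0,0,0,0,0,0],[0,0,0,0,0,0]]]'
python3 - <<'E'
from h import *
import pickle
s=r.sense();f=r.grab_frame("wrist")[:,:,::-1];cv2.imwrite("pics/w2.png",f)
pickle.dump(s,open("w2.pkl","wb"));print(s["eef_pos"],s["tcp_rot"],s["qpos"],s["wrist_torque"],s["contact_force"])
E
```

```text
clock: 5.32
eef_pos: [578.3, -28.5, 253.5]
tcp_rot: [-3.141, 0.003, -2.609]
contact_force: [0.1, 0.2, -2.1]
opening: 0.769
grasp_force: 68.2
clock: 5.9
eef_pos: [627.1, 37.0, 252.1]
tcp_rot: [-3.141, -0.001, -2.924]
contact_force: [-0.5, -0.3, -1.9]
opening: 0.769
grasp_force: 68.2
clock: 6.15
eef_pos: [627.6, 36.9, 252.5]
tcp_rot: [-3.141, 0.0, -2.925]
contact_force: [0.4, -0.5, -1.9]
opening: 0.77
grasp_force: 68.2
[627.57209492  36.90717823 252.47588491] [-3.14149537e+00  7.73578466e-05 -2.92523644e+00] [ 5.64013989e-02  3.40106612e-01  1.60318215e+00 -8.98841496e-05
  1.19821203e+00 -1.73071842e+00] [ 0.03558316 -0.00214157 -0.00379661] [ 0.4256709  -0.53224887 -1.93096723]
```

View pics/w2.png

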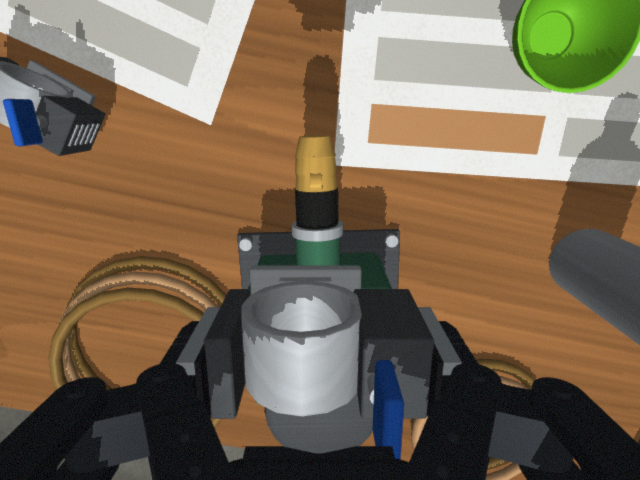

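The wrist view shows the stub nearly in line with the tool: tip at about (316,138), seal about (317,208), shoulder about (317,230). The clamp is held upright with its key to the right (388,410). I'll measure edges on both.

Run:
```python
from h import *
import pickle;s=pickle.load(open("w2.pkl","rb"))
f=cv2.imread("pics/w2.png");hsv=cv2.cvtColor(f,cv2.COLOR_BGR2HSV);g=f.max(2).astype(int)
for y in range(132,262,4):
    row=f[y,285:350].astype(int)
    print(y,' '.join('%d'%v for v in row.max(1)[::2]))
print()
for y in range(330,420,8): print(y,'L',g[y,196:250:2],'R',g[y,425:465:2])
```

```text
132 172 171 170 168 170 168 166 167 162 163 109 97 100 103 100 96 97 99 96 98 97 94 95 95 98 108 156 176 237 238 238 238 240
136 157 163 164 167 168 171 173 147 130 108 98 99 98 102 100 102 108 102 104 106 115 118 105 97 97 112 159 159 162 231 240 239 236
140 143 141 144 152 156 156 153 111 138 153 162 177 187 191 193 195 190 185 176 169 156 145 122 101 102 126 158 152 155 174 236 238 240
144 142 139 141 137 140 143 126 124 147 158 173 179 187 190 192 194 188 183 176 167 155 144 133 105 105 141 155 153 159 226 238 241 240
148 149 149 152 147 149 144 112 138 153 159 173 184 188 191 194 193 190 182 174 167 157 146 137 111 97 151 153 159 160 160 236 239 238
152 146 147 146 151 147 133 125 147 156 164 181 189 186 193 194 194 188 180 171 168 159 150 137 122 102 149 156 156 160 196 238 240 238
156 148 144 146 146 140 117 138 151 159 172 184 186 186 194 158 187 187 181 175 176 167 158 151 141 127 139 161 167 236 239 239 239 238
160 161 158 155 153 152 128 128 153 162 171 189 194 194 199 202 205 196 190 189 190 184 170 166 148 124 133 158 156 177 239 239 240 240
164 165 164 162 161 157 122 1
[... 4457 characters left out ...]
84  88  84  90  88  88  87  88  89
  78  50  33  26  30  88 155 158 155] R [77 54 22 23 13 28 25 23 21 13 19 18 22 20 26 24 12 29 13 22]
402 L [ 19  27  20  19  16  12  18  43  81  84  85  80  84  88  84  84  88  90
  80  60  28  26 117 150 153 153 151] R [79 55 16 11 16 16 19 26 17 16 21 22 27 22 24 22 19 20 18 17]
410 L [ 21  22  23  23  23  21  21  30  81  82  83  85  85  83  87  86  88  88
  88  66  34 124 154 153 152 154 153] R [81 21 18 25 25 22 25 22 23 22 24 25 28 17 19 17 20 15 23 12]
418 L [ 23   9  10  17  24  23  20  55  87  87  94  90  86  81  87  87  89  93
  90 107 133 135 140 141 143 138 138] R [151  91  23  24  25  27  19  24  29  16  24  20  20  23  21  22  26  16
  16  10]
```

Run:
```python
from h import *
import pickle;s=pickle.load(open("w2.pkl","rb"))
f=cv2.imread("pics/w2.png")
for u,v in((317.6,256),(316.8,234),(316.9,216),(316.2,200),(315.3,172),(314.7,140)): print(v,plane("wrist",(u,v),85,s).round(1))
print("face",plane("wrist",(317,229.8),105,s),(plane("wrist",(294,226.5),85,s)+plane("wrist",(340.5,226.5),85,s))/2)
print("barb",plane("wrist",(316,181),103,s))
g=cv2.convertScaleAbs(f[255:445,190:450],alpha=1.5,beta=15)
cv2.imwrite("pics/z3.png",cv2.resize(g,None,fx=3,fy=3,interpolation=cv2.INTER_CUBIC))
```

```text
256 [662.2  43.   85. ]
234 [644.5  38.5  85. ]
216 [630.3  35.5  85. ]
200 [618.2  32.2  85. ]
172 [597.5  27.1  85. ]
140 [574.9  21.7  85. ]
face [635.45786199  36.71670315 105.        ] [638.49803617  37.51518827  85.        ]
barb [601.04189505  28.46098224 103.        ]
```

View pics/z3.png

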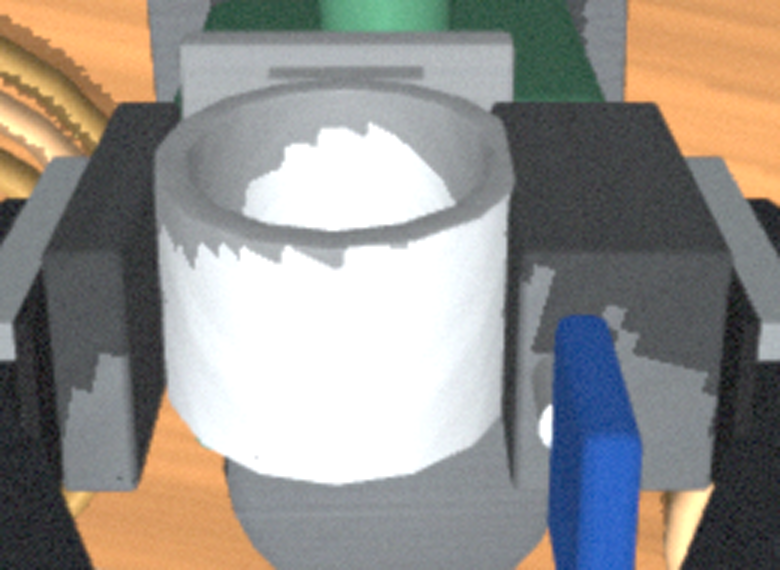

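The crop shows the held clamp clearly: flat-top corners at crop (50,252), (65,488), (725,252) and (713,488), and foot corners at (182,45) and (513,45). I'll solve its pose in the hand with PnP.

Run:
```python
from h import *
import pickle;s=pickle.load(open("w2.pkl","rb"))
O=np.array([(-14,-33,16),(14,-33,16),(-14,33,16),(14,33,16),(-14,33,-20),(-14,-33,-20),(-17,-27,-30),(-17,17,-30),(-17,-27,-36),(-17,17,-36)],float)
I=np.array([(48,252),(65,489),(727,252),(713,489),(657,104),(118,104),(182,45),(513,45),(182,32),(511,32)],float)/3+[190,255]-[1/3,1/3]
c=r.camera_info("wrist");T=np.array(c["mount"])
ok,rv,tv=cv2.solvePnP(O,I,np.array(c["K"]),None)
e=cv2.projectPoints(O,rv,tv,np.array(c["K"]),None)[0][:,0]-I;print("err",e.round(1).tolist())
R=T[:3,:3]@cv2.Rodrigues(rv)[0];t=T[:3,:3]@tv.ravel()+T[:3,3]
print("grip in tool",t,"bore in tool",t+R@[0,-5,-6]);
Rr=R@np.diag([-1,1,-1]);print("rot vec deg (clamp vs tool)",np.degrees(Ro.from_matrix(Rr).as_rotvec()))
```

```text
err [[-0.7, -0.2], [0.7, 1.2], [1.3, -0.5], [-1.7, 0.6], [-1.7, -1.4], [0.7, -1.4], [-0.8, 0.9], [0.9, 0.9], [1.4, -0.1], [-0.1, -0.1]]
grip in tool [ -0.82303159  -0.73134657 -21.19373061] bore in tool [ -0.86304608  -5.77439731 -15.23000375]
rot vec deg (clamp vs tool) [ 0.41175547 -0.53140208  0.17646855]
```

```bash
python3 -c "
from h import *
go([542,19.7,69],-2.9036)"
```

```text
unit shift [0.4371 0.0077 0.9174]
unit turn [-0.      0.0001 -0.0069]
```

```bash
python3 -m inch '[[[0.2,0.008,0,0,0,-0.007],[0.35,0.008,0,0,0,-0.007],[0.43,0.008,0.05,0,0,-0.007],[0.437,0.008,0.2,0,0,-0.007],[0.437,0.008,0.4,0,0,-0.007],[0.437,0.008,0.6,0,0,-0.007],[0.437,0.008,0.75,0,0,-0.007],[0.437,0.008,0.82,0,0,-0.007]]]'
python3 -m inch '[[[0,0,0.07,0,0,0],[0,0,0.097,0,0,0],[0,0,0.097,0,0,0],[0,0,0.097,0,0,0],[0,0,0.097,0,0,0]]]'
python3 - <<'E'
from h import *
import pickle
go([542,19.7,69],-2.9036);print(r.sense()["eef_pos"])
for n in("scene","top","wrist"): cv2.imwrite(f"pics/a_{n}.png",r.grab_frame(n)[:,:,::-1])
s=cv2.imread("pics/a_scene.png");w=cv2.imread("pics/a_wrist.png");t=cv2.imread("pics/a_top.png")
z=lambda im,x,y,w,h,k:cv2.resize(im[y:y+h,x:x+w],None,fx=k,fy=k,interpolation=cv2.INTER_CUBIC)
a=np.hstack([z(s,300,220,100,100,4),z(t,230,140,100,100,4)]);cv2.imwrite("pics/z4.png",a)
E
```

```text
clock: 6.87
eef_pos: [539.7, 20.0, 84.7]
tcp_rot: [3.141, -0.005, -2.903]
contact_force: [0.0, -0.5, -2.4]
opening: 0.771
grasp_force: 68.1
clock: 7.28
eef_pos: [543.0, 20.3, 70.0]
tcp_rot: [-3.141, 0.002, -2.903]
contact_force: [0.6, 0.9, -2.0]
opening: 0.768
grasp_force: 68.1
unit shift [ 0.0058 -0.0016  0.0049]
unit turn [-0.0001  0.0006  0.0002]
[543.04969913  20.28739219  69.98454141]
```

View pics/z4.png

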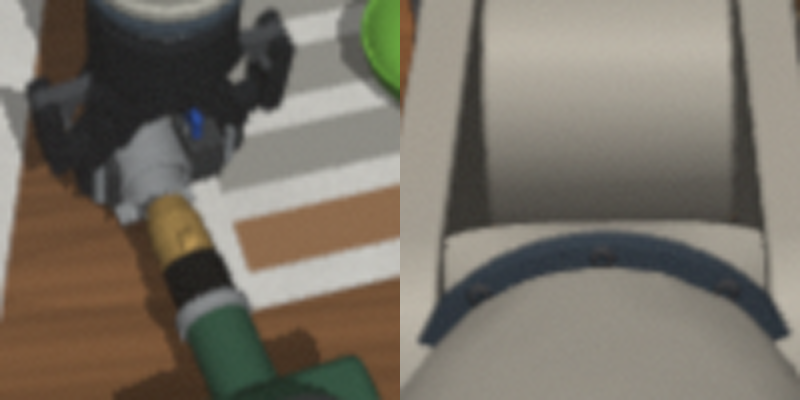

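The scene crop shows the clamp in front of the brass tip and in line with it. The top view is blocked by the arm. I'll push on in small steps and watch the force.

```bash
python3 -m inch '[[[-0.04,-0.001,0,0,0,0],[-0.08,-0.001,0,0,0,0],[-0.12,-0.001,0,0,0,0],[-0.15,-0.001,0,0,0,0],[-0.16,-0.001,0,0,0,0],[-0.16,-0.001,0,0,0,0]]]'
python3 -m inch '[[[-0.02,0,0,0,0,0],[-0.04,0,0,0,0,0],[-0.06,0,0,0,0,0],[-0.06,0,0,0,0,0]]]'
```

```text
clock: 7.93
eef_pos: [574.1, 27.9, 68.8]
tcp_rot: [-3.142, 0.0, -2.903]
contact_force: [-0.8, -0.3, -2.4]
opening: 0.768
grasp_force: 68.1
clock: 8.27
eef_pos: [586.0, 30.7, 69.2]
tcp_rot: [-3.141, 0.001, -2.903]
contact_force: [-0.5, 0.2, -0.1]
opening: 0.77
grasp_force: 68.3
```

```bash
python3 -m inch '[[[-0.01,0,0,0,0,0],[-0.02,0,0,0,0,0],[-0.02,0,0,0,0,0]]]'
python3 -m inch '[[[-0.01,0,0,0,0,0],[-0.02,0,0,0,0,0],[-0.02,0,0,0,0,0]]]'
python3 -m inch '[[[-0.01,0,0,0,0,0],[-0.02,0,0,0,0,0],[-0.02,0,0,0,0,0]]]'
python3 -c "
from h import *
s=r.sense();print(s['eef_pos'],s['contact_force'],s['wrist_torque'])"
```

```text
clock: 8.52
eef_pos: [589.4, 31.6, 69.1]
tcp_rot: [-3.141, 0.001, -2.903]
contact_force: [-0.5, -0.1, 0.8]
opening: 0.768
grasp_force: 68.3
clock: 8.77
eef_pos: [593.3, 32.5, 69.0]
tcp_rot: [-3.141, 0.001, -2.903]
contact_force: [0.3, 0.7, 0.5]
opening: 0.774
grasp_force: 68.3
clock: 9.02
eef_pos: [597.2, 33.5, 69.0]
tcp_rot: [-3.142, 0.001, -2.903]
contact_force: [-1.8, -0.7, 1.9]
opening: 0.772
grasp_force: 68.3
[597.20919281  33.49398896  68.95832391] [-1.77433816 -0.73261188  1.86872589] [-0.06826962  0.0141849  -0.01508659]
```

```bash
python3 -m inch '[[[-0.01,0,0,0,0,0],[-0.02,0,0,0,0,0],[-0.02,0,0,0,0,0]]]'
python3 -m inch '[[[-0.01,0,0,0,0,0],[-0.02,0,0,0,0,0],[-0.02,0,0,0,0,0]]]'
python3 -m inch '[[[-0.01,0,0,0,0,0],[-0.02,0,0,0,0,0],[-0.02,0,0,0,0,0]]]'
```

```text
clock: 9.27
eef_pos: [601.1, 34.5, 69.0]
tcp_rot: [-3.142, 0.001, -2.903]
contact_force: [0.1, -0.4, 1.2]
opening: 0.769
grasp_force: 68.3
clock: 9.52
eef_pos: [605.0, 35.4, 68.9]
tcp_rot: [-3.142, 0.001, -2.903]
contact_force: [-1.0, -0.6, 1.3]
opening: 0.768
grasp_force: 68.4
clock: 9.77
eef_pos: [608.9, 36.3, 69.0]
tcp_rot: [-3.142, 0.001, -2.903]
contact_force: [-0.8, -0.6, 2.2]
opening: 0.769
grasp_force: 68.4
```

```bash
python3 -m inch '[[[-0.01,0,0,0,0,0],[-0.02,0,0,0,0,0],[-0.02,0,0,0,0,0]]]'
python3 -m inch '[[[-0.01,0,0,0,0,0],[-0.02,0,0,0,0,0],[-0.02,0,0,0,0,0]]]'
python3 -m inch '[[[-0.01,0,0,0,0,0],[-0.01,0,0,0,0,0]]]'
python3 -m inch '[[[-0.007,0,0,0,0,0],[-0.007,0,0,0,0,0]]]'
```

```text
clock: 10.02
eef_pos: [612.8, 37.3, 69.0]
tcp_rot: [-3.142, 0.001, -2.903]
contact_force: [-0.5, -0.1, 1.2]
opening: 0.772
grasp_force: 68.4
clock: 10.27
eef_pos: [616.9, 38.3, 69.0]
tcp_rot: [-3.141, 0.001, -2.903]
contact_force: [0.2, -0.0, 0.5]
opening: 0.769
grasp_force: 68.4
clock: 10.43
eef_pos: [618.6, 38.7, 68.9]
tcp_rot: [-3.142, 0.001, -2.903]
contact_force: [0.3, 0.6, -1.4]
opening: 0.768
grasp_force: 68.5
clock: 10.6
eef_pos: [619.4, 39.0, 68.7]
tcp_rot: [3.142, -0.0, -2.903]
contact_force: [0.2, 0.5, -1.8]
opening: 0.773
grasp_force: 68.5
```

```bash
python3 -m inch '[[[-0.005,0,0,0,0,0],[-0.005,0,0,0,0,0]]]'
python3 -m inch '[[[-0.005,0,0,0,0,0],[-0.005,0,0,0,0,0]]]'
python3 -m inch '[[[-0.005,0,0,0,0,0],[-0.005,0,0,0,0,0]]]'
```

```text
clock: 10.77
eef_pos: [620.3, 39.2, 68.7]
tcp_rot: [3.142, -0.0, -2.903]
contact_force: [-0.0, -0.3, -1.2]
opening: 0.768
grasp_force: 68.5
clock: 10.93
eef_pos: [620.9, 39.4, 68.7]
tcp_rot: [3.141, -0.001, -2.903]
contact_force: [-1.1, 0.1, -2.6]
opening: 0.766
grasp_force: 68.4
clock: 11.1
eef_pos: [620.9, 39.4, 68.5]
tcp_rot: [3.141, -0.003, -2.903]
contact_force: [-5.2, -1.3, -0.3]
opening: 0.768
grasp_force: 68.6
```

The band met the shoulder with about 5 N, right where I expected it. Release, then rise to look.

```bash
python3 -m inch '[[[0.003,0,0,0,0,0],[0.003,0,0,0,0,0],[0.003,0,0,0,0,0],[0.003,0,0,0,0,0],[0.003,0,0,0,0,0],[0.003,0,0,0,0,0]]]' 1
python3 -m inch '[[[0,0,-0.1,0,0,0],[0,0,-0.25,0,0,0],[0,0,-0.45,0,0,0],[0,0,-0.65,0,0,0],[0,0,-0.8,0,0,0],[0,0,-0.85,0,0,0],[0,0,-0.85,0,0,0]]]'
python3 -m inch '[[[0,0,0,0,0,0],[0,0,0,0,0,0]]]'
python3 - <<'E'
from h import *
import pickle
s=r.sense();f=r.grab_frame("wrist")[:,:,::-1];cv2.imwrite("pics/w3.png",f)
pickle.dump(s,open("w3.pkl","wb"));print(s["eef_pos"],s["tcp_rot"],s["contact_force"])
cv2.imwrite("pics/z5.png",cv2.resize(f[100:300,200:440],None,fx=3,fy=3,interpolation=cv2.INTER_CUBIC))
E
```

```text
clock: 11.6
eef_pos: [622.0, 39.5, 69.0]
tcp_rot: [-3.141, 0.0, -2.903]
contact_force: [0.2, -0.9, -0.1]
opening: 1.002
grasp_force: 0.0
clock: 12.18
eef_pos: [623.5, 39.6, 242.4]
tcp_rot: [-3.141, 0.006, -2.903]
contact_force: [-0.0, -0.2, 0.0]
opening: 1.005
grasp_force: 0.0
clock: 12.35
eef_pos: [620.6, 39.4, 236.8]
tcp_rot: [3.141, -0.003, -2.903]
contact_force: [-0.7, 0.5, 0.3]
opening: 0.998
grasp_force: 0.0
[620.60010564  39.44825836 236.84556102] [ 3.14106306e+00 -2.88293350e-03 -2.90273083e+00] [-0.66832678  0.45958243  0.27216104]
```

View pics/z5.png

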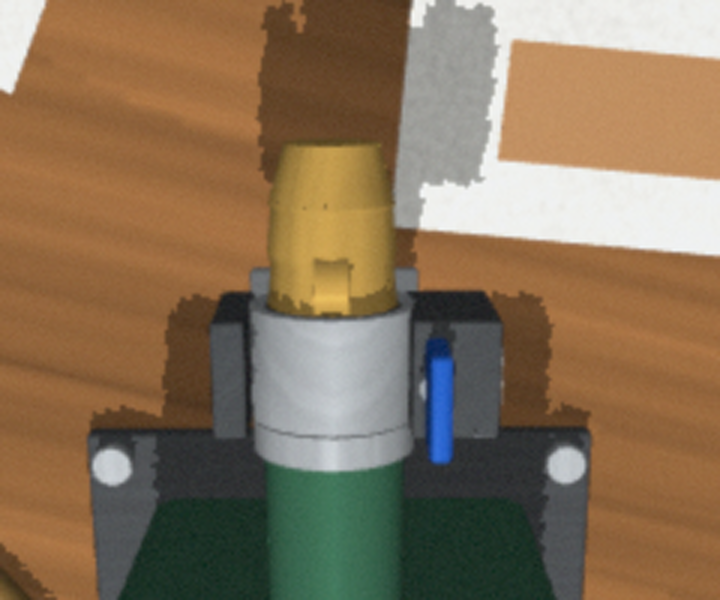

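The band is flush against the steel shoulder, and the barb sits proud behind it (crop 330,285). The blue blade runs from crop (438,352) to (441,462), nearly along the bore.

Run:
```python
from h import *
import pickle;s=pickle.load(open("w3.pkl","rb"))
f=cv2.imread("pics/w3.png").astype(int);b=(f[:,:,0]>f[:,:,2]+50)
for y in range(208,260,3):
    x=np.where(b[y,330:370])[0]+330
    print(y,x.min() if len(x) else '',x.max() if len(x) else '',f[y,338:356,0])
P=[plane("wrist",q,129,s) for q in((345.8,219),(347,254))];d=P[1]-P[0]
print(P,np.mean(P,0),np.linalg.norm(d),np.degrees(np.arctan2(d[1],d[0])))
m=np.mean(P,0);
print(proj("wrist",[617.7,56.4,129],s))
```

```text
208   [71 80 82 83 81 78 56 50 54 51 51 54 81 82 83 86 83 86]
211   [78 88 91 88 80 58 52 53 56 56 54 51 53 60 85 87 84 84]
214 342 348 [78 85 85 84 79 81 87 88 88 88 82 65 63 79 86 88 84 85]
217 342 349 [78 87 89 83 76 80 86 90 88 91 88 84 73 84 85 86 88 85]
220 342 350 [ 85  91  84  62  74  96 161 177 181 181 179 172 153  87  85  84  85  86]
223 342 350 [ 83  84  54  65  75 108 174 202 206 204 202 190 165  81  84  89  86  88]
226 342 350 [ 80  83  87 109  86 113 174 200 208 207 203 188 165  97  89  88  86  87]
229 343 350 [ 81 103 159 159  95 114 178 203 208 207 202 187 165  93  86  85  86  85]
232 343 350 [ 80  86 109 146  93 114 180 204 210 209 202 186 161  92  83  88  86  83]
235 342 350 [ 84  90  85  82  84 121 180 207 209 209 203 184 159  94  87  86  85  88]
238 342 350 [ 81  88  84  84  85 121 181 206 211 207 200 186 164  98  88  87  84  87]
241 342 350 [ 85  85  87  84  86 123 181 209 210 210 202 185 159  97  90  88  89  89]
244 342 350 [ 86  89  88  85  87 122 183 209 211 207 203 184 154  95  85  89  87  89]
247 342 350 [ 53  51  54  56  77 125 184 212 213 209 201 183 147  70  52  48  52  51]
250 343 350 [ 51  47  49  55  75 137 188 213 215 208 203 180 144  67  48  49  52  48]
253 343 350 [ 51  50  43  50  57  98 171 195 196 190 184 158  86  54  55  45  48  51]
256   [50 44 50 53 50 51 51 50 50 46 55 52 47 54 54 55 45 50]
259   [48 50 50 51 51 50 48 49 50 50 50 45 50 52 50 49 50 45]
[array([605.8609974 ,  52.63444871, 129.        ]), array([628.07543629,  59.30905967, 129.        ])] [616.96821685  55.97175419 129.        ] 23.195510917734907 16.72356450563642
[346.76540059 237.95879202]
```

```bash
python3 -m inch '[[[0,0,0,0,0,0],[0,0,0,0,0,0],[0,0,0,0,0,0]]]' -0.3 40
python3 -c "
from h import *
go([617.4,56.2,110],-2.9)"
```

```text
clock: 12.65
eef_pos: [621.3, 39.5, 237.8]
tcp_rot: [3.141, -0.002, -2.903]
contact_force: [0.2, 0.0, 0.6]
opening: 0.604
grasp_force: 0.0
unit shift [-0.0016  0.0856  0.6391]
unit turn [ 0.0001 -0.0005 -0.0009]
```

```bash
python3 -m inch '[[[-0.001,0.06,0.05,0,0,0],[-0.001,0.086,0.2,0,0,0],[-0.001,0.086,0.35,0,0,0],[-0.001,0.086,0.48,0,0,0],[-0.001,0.086,0.57,0,0,0],[-0.001,0.086,0.62,0,0,0],[-0.001,0.086,0.638,0,0,0],[-0.001,0.086,0.638,0,0,0]]]'
python3 -m inch '[[[0,0,0,0,0,0],[0,0,0,0,0,0],[0,0,0,0,0,0]]]'
python3 -c "
from h import *
go([617.4,56.2,110],-2.9)"
```

```text
clock: 13.32
eef_pos: [617.4, 56.6, 110.5]
tcp_rot: [3.141, -0.001, -2.903]
contact_force: [-0.2, 0.5, 0.2]
opening: 0.349
grasp_force: 0.0
clock: 13.57
eef_pos: [618.7, 56.3, 112.6]
tcp_rot: [-3.141, 0.002, -2.903]
contact_force: [-0.1, -0.8, -0.3]
opening: 0.354
grasp_force: 0.0
unit shift [0.0066 0.0009 0.013 ]
unit turn [-0.0001  0.0007 -0.0009]
```

```bash
python3 -m inch '[[[0.003,0,0.003,0,0,0],[0.003,0,0.003,0,0,0],[0.003,0,0.003,0,0,0],[0.003,0,0.003,0,0,0],[0.003,0,0.003,0,0,0],[0.003,0,0.003,0,0,0],[0.003,0,0.003,0,0,0],[0.003,0,0.003,0,0,0]]]' -1 40
python3 -c "
from h import *
s=r.sense();print(s['eef_pos'],s['contact_force'],s['wrist_torque'])"
```

```text
clock: 14.23
eef_pos: [617.5, 56.3, 111.2]
tcp_rot: [3.141, 0.001, -2.903]
contact_force: [-1.5, 0.1, 6.8]
opening: 0.043
grasp_force: 45.1
[617.50873994  56.32964919 111.24306449] [-1.50806633  0.1482838   6.79768927] [0.22723564 0.24259244 0.02063656]
```

```bash
cat > t.py <<'E'
from h import *
s=r.sense();print('T',s['wrist_torque'].round(3),'F',s['contact_force'].round(1),'q6',s['qpos'][5].round(3),'yaw',s['tcp_rot'][2].round(3))
E
python3 -m inch '[[[0,0,-0.002,0,0,0.03],[0,0,-0.002,0,0,0.06],[0,0,-0.002,0,0,0.06],[0,0,-0.002,0,0,0.06]]]'; python3 t.py
python3 -m inch '[[[0,0,0,0,0,0.03],[0,0,0,0,0,0.06],[0,0,0,0,0,0.06],[0,0,0,0,0,0.06]]]' >/dev/null; python3 t.py
```

```text
clock: 14.57
eef_pos: [617.6, 56.1, 111.4]
tcp_rot: [-3.142, 0.001, -3.088]
contact_force: [-0.4, 0.8, 4.4]
opening: 0.049
grasp_force: 44.8
T [ 0.163 -0.067  0.058] F [-0.4  0.8  4.4] q6 -1.536 yaw -3.088
T [-0.063 -0.069  0.003] F [-0.1 -0.   3.5] q6 -1.349 yaw 3.008
```

```bash
python3 -m inch '[[[0,0,0,0,0,0.03],[0,0,0,0,0,0.03],[0,0,0,0,0,0.03]]]' >/dev/null; python3 t.py
python3 -m inch '[[[0,0,0,0,0,0.03],[0,0,0,0,0,0.03],[0,0,0,0,0,0.03]]]' >/dev/null; python3 t.py
python3 -m inch '[[[0,0,0,0,0,0.03],[0,0,0,0,0,0.03],[0,0,0,0,0,0.03]]]' >/dev/null; python3 t.py
```

```text
T [-0.245 -0.055  0.013] F [-0.1 -1.2  4.7] q6 -1.255 yaw 2.914
T [-0.412  0.034 -0.058] F [ 0.5 -2.4  5.1] q6 -1.161 yaw 2.82
T [-0.682 -0.013 -0.028] F [ 0.3 -2.4  4.5] q6 -1.067 yaw 2.726
```

```bash
python3 -m inch '[[[-0.001,-0.002,0,0,0,0.03],[-0.001,-0.002,0,0,0,0.03],[-0.001,-0.002,0,0,0,0.03]]]' >/dev/null; python3 t.py
python3 -m inch '[[[0,0,0,0,0,0.03],[0,0,0,0,0,0.03],[0,0,0,0,0,0.03]]]' >/dev/null; python3 t.py
python3 -m inch '[[[0,0,0,0,0,0.03],[0,0,0,0,0,0.03],[0,0,0,0,0,0.03]]]' >/dev/null; python3 t.py
```

```text
T [-0.439  0.157  0.02 ] F [ 0.3 -1.2  5.3] q6 -0.973 yaw 2.632
T [-0.551  0.096 -0.037] F [-0.7 -2.4  5.6] q6 -0.88 yaw 2.538
T [-0.601  0.123 -0.042] F [-0.3 -2.7  4.9] q6 -0.786 yaw 2.444
```

```bash
python3 -m inch '[[[-0.002,-0.002,0,0,0,0.03],[-0.002,-0.002,0,0,0,0.03],[-0.002,-0.002,0,0,0,0.03]]]' >/dev/null; python3 t.py
python3 -m inch '[[[0,0,0,0,0,0.03],[0,0,0,0,0,0.03],[0,0,0,0,0,0.03]]]' >/dev/null; python3 t.py
python3 -m inch '[[[0,0,0,0,0,0.03],[0,0,0,0,0,0.03],[0,0,0,0,0,0.03]]]' >/dev/null; python3 t.py
```

```text
T [-0.198  0.229  0.022] F [-1.3 -0.6  6.1] q6 -0.693 yaw 2.35
T [-0.18   0.314  0.06 ] F [-1.7 -0.5  6.3] q6 -0.599 yaw 2.256
T [-0.109  0.374  0.028] F [-1.4 -0.2  5.4] q6 -0.504 yaw 2.162
```

```bash
python3 -m inch '[[[0,0,0,0,0,0.03],[0,0,0,0,0,0.03],[0,0,0,0,0,0.03]]]' >/dev/null; python3 t.py
python3 -m inch '[[[0,0,0,0,0,0.03],[0,0,0,0,0,0.03],[0,0,0,0,0,0.03]]]' >/dev/null; python3 t.py
python3 -m inch '[[[0,0,0,0,0,0.03],[0,0,0,0,0,0.03],[0,0,0,0,0,0.03]]]' >/dev/null; python3 t.py
```

```text
T [-0.027  0.552  0.087] F [-3.   0.9  7. ] q6 -0.41 yaw 2.067
T [0.043 0.559 0.163] F [-3.3  0.9  6.7] q6 -0.316 yaw 1.973
T [0.14  0.822 0.175] F [-3.1  0.6  8. ] q6 -0.222 yaw 1.879
```

```bash
for i in 1 2 3 4 5 6; do python3 -m inch '[[[0,0,0,0,0,0]]]' >/dev/null; python3 t.py; done
```

```text
T [0.092 0.766 0.184] F [-3.9  0.6  7.8] q6 -0.222 yaw 1.88
T [0.135 0.798 0.153] F [-4.1  0.4  8.1] q6 -0.222 yaw 1.88
T [0.192 0.801 0.215] F [-3.7  0.2  8.4] q6 -0.222 yaw 1.88
T [0.159 0.762 0.203] F [-3.9  0.3  7.7] q6 -0.222 yaw 1.88
T [0.078 0.74  0.22 ] F [-3.4 -0.4  7.5] q6 -0.222 yaw 1.88
T [0.111 0.765 0.252] F [-2.3  0.1  7.8] q6 -0.222 yaw 1.88
```

The torque averages about 0.20 N m, which is snug. I'll let go and rise clear.

```bash
python3 -m inch '[[[0,0,0,0,0,0],[0,0,0,0,0,0],[0,0,0,0,0,0],[0,0,0,0,0,0],[0,0,0,0,0,0]]]' -0.3
python3 -m inch '[[[0,0,-0.05,0,0,0],[0,0,-0.2,0,0,0],[0,0,-0.35,0,0,0],[0,0,-0.5,0,0,0],[0,0,-0.65,0,0,0],[0,0,-0.7,0,0,0],[0,0,-0.7,0,0,0],[0,0,-0.7,0,0,0]]]'
python3 - <<'E'
from h import *
w=r.grab_frame("wrist")[:,:,::-1];s=r.grab_frame("scene")[:,:,::-1]
z=cv2.resize(s[220:370,300:420],None,fx=3.2,fy=3.2,interpolation=cv2.INTER_CUBIC)[:480]
cv2.imwrite("pics/z6.png",np.hstack([w[:,110:510],z]))
E
```

```text
clock: 18.82
eef_pos: [617.2, 55.2, 110.8]
tcp_rot: [-3.141, -0.0, 1.874]
contact_force: [0.5, -1.2, -0.4]
opening: 0.35
grasp_force: 0.0
clock: 19.48
eef_pos: [617.3, 55.1, 251.4]
tcp_rot: [3.141, 0.0, 1.873]
contact_force: [-0.5, 0.8, -0.9]
opening: 0.35
grasp_force: 0.0
```

View pics/z6.png

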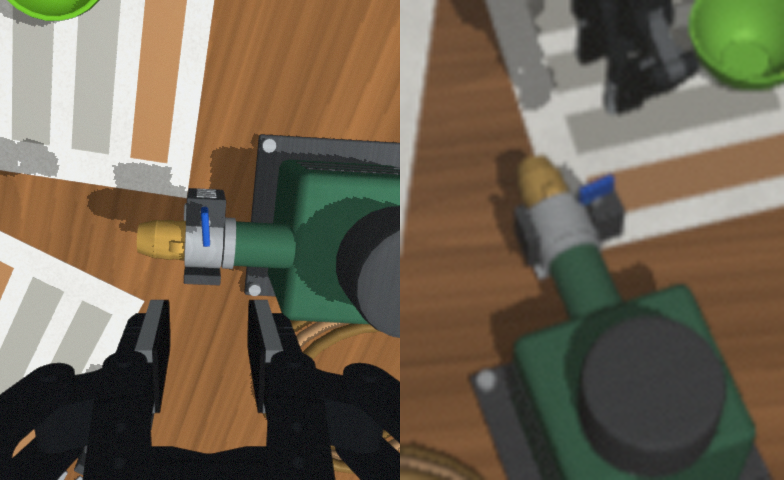

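The band sits against the shoulder (the joint shows at about column 224), the key is turned across the bore at (206,226), and the gripper is clear.

```bash
python3 -c "
from rig import r
print(r.sign_off())"
```

```text
the job is handed in; nothing more can be done
None
```

The job is handed in at about 19.5 s on the robot's clock: the smallest clamp is home against the steel shoulder, past the barb, and its blue key is turned clockwise to about 0.20 N m (snug). The gripper is clear, and I moved nothing else.

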